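Clamp the sprung-lid mould in the bench screw press

TASK

Slide the round long-handled mould into the bench screw press, under the raised pressing plate, until it seats against both faces of the V stop, and let go of it. Then wind the crank clockwise until the plate just meets the mould's lid (feel for it; the lid's height differs from mould to mould), add a quarter of a turn and no more, and let go, leaving the mould clamped. Never over-tighten it on the way, and leave the other things on the counter where they stand.

Things in the scene. Friction and masses are not known exactly. Their poses are not given: they have to be found in the camera images.
- mould: The loose press mould, 0.27 kg: round steel pot, 72 mm across, 40 mm high, with a flat aluminium lid standing out of its mouth. Origin: centre of its underside, z up, handle along its -x. The lid's top lies 46 to 62 mm above the underside (differs each time, not measured). The lid is sprung: it yields only above 35 N, then 1 mm per 2 N: a quarter turn past contact gives 47 N, half a turn 59 N.
- handle_grip (a point): Centre of the mould's straight black handle grip (72 mm long, 18 mm wide, 22 mm high), 120 mm from the pot's axis, 28 mm above the mould's underside; a thin steel neck joins it to the pot. x axis along the handle towards the pot, z up.
- press: Grey bench screw press, fixed. Origin: on the counter under the ram's axis; its -x is the open side, facing the robot. Base plate 12 mm thick, 130 mm wide, x = -110 to 140 mm. Column behind, x = 75 to 125 mm; head 68 mm wide from x = -35 mm back, 113 to 167 mm above the counter. Two steel blocks on the base, 14 mm high, form a 90-degree V stop open to -x.
- nest (a point): Point on top of the base plate (12 mm above the counter) straight under the ram: the centre of the mould's underside belongs here. The pot stands here when it is pushed along +x (press axes) against both faces of the V stop.
- ram: The ram with its round pressing plate, 52 mm across; origin: centre of the plate's flat underside. It does not turn; it moves down 24 mm for each full clockwise turn of the crank (86 mm above the counter at crank reading 0) and stays where it is left.
- crank (a joint): Crank angle, rad, growing clockwise seen from above (lowers the plate); 0 = arm along the press's +y, pi/2 = along its +x. Range 0 to 10.5, starts at 0 to 1.5. Turning it takes a steady 0.25 N m (5.5 N at the knob); load on the plate adds 3.8 mN m per newton, so at contact the force at the knob steps up by about 3 N, then rises slowly.
- crank_grip (a point): Middle of the upright black crank knob, 23 mm in diameter, 46 mm high, 45 mm from the ram's axis, 210 mm above the counter. The knob spins freely on its pin, so the hand need not turn with it; it circles at constant height. The crank arm's top lies 26 mm below this point.
- cup: bystander: white espresso cup on a saucer, 62 mm wide, 58 mm high, at the robot's front right; leave alone
- caddy: bystander: small black box of sugar sachets, 68 x 120 x 74 mm, right of the press; leave alone. Behind it, at y = -0.37 m, a tall grey wall panel stands along the right end of the counter (x = 0.24 to 1.1 m): keep the arm clear of it
- pitcher: bystander: steel milk pitcher, 76 x 115 x 96 mm, at the back left; leave alone
- tamper: bystander: coffee tamper, steel base 58 mm, wooden handle, 94 mm high, behind the mould's place at the left; leave alone
Things that resemble listed ones, but are neither listed nor needed, are in the scene too. Of the things that look like the mould, the larger one is meant.

How it is judged:
On the way, in this order (a step that is already met when the one before it is completed fails the run):
1. the mould stands in the press against the V stop (within 5 mm of the nest), upright, let go, with the plate not yet on it (horizontal distance between mould and nest below 0.005 m and z of mould in the frame of nest below 0.004 m and angle between mould's own z axis and vertical below 0.05 rad and contact force between the fingers and mould below 0.2 N and contact force between ram and mould below 1 N), for 0.2 s.
2. the plate has been wound down into contact with the lid (horizontal distance between mould and nest below 0.005 m and z of mould in the frame of nest below 0.004 m and angle between mould's own z axis and vertical below 0.05 rad and contact force between the fingers and mould below 0.2 N and contact force between ram and mould above 5 N), for 0.1 s.
At the end, for the whole second after the job is handed in: The mould stands upright in the press within 5 mm of the nest, let go, and is clamped by the plate with 43 to 51 N, which is a quarter of a turn past contact, give or take a twelfth of a turn; the crank is let go and at rest (horizontal distance between mould and nest below 0.005 m and z of mould in the frame of nest below 0.004 m and angle between mould's own z axis and vertical below 0.05 rad and contact force between the fingers and mould below 0.2 N and contact force between ram and mould between 43 and 51 N and velocity of joint crank between -0.05 and 0.05 rad/s); the robot touches nothing.
It fails at once if the mould is over-tightened (more than 58 N, nearly half a turn past contact) (contact force between ram and mould above 58 N).
It fails at once if the cup is disturbed (moved more than 30 mm) (distance of cup from where it was at the start of the episode above 0.03 m).
It fails at once if the caddy is disturbed (moved more than 30 mm) (distance of caddy from where it was at the start of the episode above 0.03 m).
It fails at once if the pitcher is disturbed (moved more than 30 mm) (distance of pitcher from where it was at the start of the episode above 0.03 m).
It fails at once if the tamper is disturbed (moved more than 30 mm) (distance of tamper from where it was at the start of the episode above 0.03 m).
It also fails if it takes over 72 s, if anything falls off the work surface, if the arm or the gripper's body presses on something with over 40 N, if the wrist force passes 120 N, or if a joint passes its speed limit or range.

ROBOT

A 6-joint arm with a two-finger parallel gripper is mounted at the origin on a cart in front of the work surface, level with it; the furniture and walls round the work are solid. World frame = base frame: x ahead of the robot, y to its left, z up, the work surface at z = 0. Lengths are in m, angles in rad, forces in N, time in s.
With the tool pointing down it reaches from about 0.425 to 0.95 m from the base axis. Payload 3.5 kg.
Tool frame: the origin (TCP) lies between the finger pads; the fingertips stand 22 mm ahead of it and the grasp point (between the pads) lies 3 mm ahead of it (ctrl.nose_length is the z of the fingertips in the tool frame, in m); z points along the fingers, y is the line along which they close (so a half turn about z gives the same grasp; the last joint's range is limited). The gripper opens to 85 mm and grips with 20 to 120 N. Pads are 22 mm wide; open, the fingers measure 114 mm over their backs; the gripper's body (76 mm by 85 mm) begins 54 mm behind the grasp point. The pads swing forward as they close: fully open they stand 13 mm farther back than shut.
Start: joints at [1.128, 0.286, 1.577, -0, 1.279, -0.15], TCP at [0.195, 0.646, 0.253] pointing down, gripper open.
Joint ranges: [-2.77, 2.77], [-0.9, 2.22], [0.21, 2.48], [-1.53, 4.67], [0.24, 2.81], [-2.84, 2.84]. Speed limits (rad/s): [2.79, 2.79, 3.14, 3.14, 3.14, 3.14].

INTERFACE

Orientations are given as a unit quaternion [x, y, z, w].
In Python, from plant import ctrl gives the robot as it stands. The module is installed in compiled form; this text tells all that it offers.
- The arm moves only by the tool send_rows, never from a script. Its argument "rows" is text: rows parted by semicolons, each of 7 numbers parted by spaces: the turn, a rotation vector about the tool's x, y, z in degrees, then the shift along the tool's x, y, z in mm, then the opening, from -1 (shut) to 1 (fully open). A call has 1 to 8 rows; each row is the pose to reach, as a shift and turn from the pose commanded when the call began, along the tool's axes at that moment; what a row does not reach only later rows make up. A row lasts 1/8 s, in which the tool goes at most 62.5 mm and 10.7 degrees, less where a joint would pass 70% of its speed; a pose out of reach is approached as far as the arm can. A call with a gripper value outside its range is refused whole. The fingers move at their own pace and stop on an object; "grip_force" is the grip in N (left out, the last holds). Time passes only in rows, so rows that repeat a pose let the fingers close. It gives the time, the measured TCP pose, the force, the opening and the grip force at its end, in the units of the state.
- ctrl.get_state(): the state, without advancing time (a new reading comes with each control period).
- ctrl.read_camera(name): name is "side" or "top" or "wrist"; returns a dict with "color" (384x512x3 uint8, red, green, blue), "fx", "fy", "cx", "cy" (pixels), "extrinsics" (4x4, takes a point from world to camera coordinates). Camera axes: x right, y down, z forward; pixel columns grow to the right and rows downward; lengths in m; the calibration is good to about 2 mm. A picture is of the moment at which its call begins. There is no depth.
- ctrl.sign_off(): hands the job in; it is judged then, once.
Trained networks look in a picture, given as the dict that the camera call returned (one of the last four; its "shot" number tells which), for a name from the list of things; names that differ only in an ending like _2 or _b are one class to them, and where a whole thing is asked for, a point or a joint stands for the part that bears it (a point fixed in the world has none). Each returns a list of dicts, best first, with "p" (0 to 1); they miss things now and then, are a little off and sometimes report something else, mostly with a low value. They report only what shows in the picture. A call takes as long as a camera call. They do not tell look-alikes from the thing itself.
- ctrl.look_for(picture, target): "position" ([x, y, z] in m, in the coordinates of the camera as it stood for that picture, good to about 4 mm: the middle of the surface that is visible of it).
The state is a dict: "time": time; "qpos": joint angles; "dq": joint speeds; "joint_efforts": joint torques, N m; "eef_pos": TCP position; "tcp_rot": TCP orientation; "contact_force": force on the tool from outside, world axes, zero at the start; "wrist_torque": the same for the moment, N m; "opening": opening from 0.0 (shut) to 1.0 (fully open); "finger_force": force on a finger pad.
Only numpy, scipy, OpenCV 4.12 (cv2) and the standard library are available. Lean on these libraries where they do the work, as an engineer would, in place of code of your own. Each camera call takes 0.05 s, during which the arm holds its last target. There are 200 camera calls.

## Working session

There is one attempt and no reset: what is moved stays moved. The work goes in short steps, Python scripts to look and compute and a tool call to move; the robot and the scene stay as the last step left them, time stands still between calls to the robot, and variables do not carry over. Pictures are saved under pics/ and viewed, at most 10 in all, crops included, and the job is handed in when it is done.

Besides the shell and the picture viewer there is one more tool, called after "Call:" in YAML: its name, and indented under it one key for each argument. send_rows: Moves the arm, as the interface text tells. Its arguments: {"type":"object","properties":{"rows":{"type":"string"},"grip_force":{"type":"number"}},"required":["rows"]}

```bash
mkdir -p pics
cat > h.py <<'E'
from plant import ctrl
import numpy as np, cv2
from scipy.spatial.transform import Rotation as R
def w(pic,p):
    E=np.array(pic["extrinsics"]);return E[:3,:3].T@(np.array(p)-E[:3,3])
def px(pic,P):
    E=np.array(pic["extrinsics"]);c=E[:3,:3]@np.array(P)+E[:3,3]
    return np.array([pic["fx"]*c[0]/c[2]+pic["cx"],pic["fy"]*c[1]/c[2]+pic["cy"]])
def at_z(pic,u,v,z):
    E=np.array(pic["extrinsics"]);o=-E[:3,:3].T@E[:3,3]
    d=E[:3,:3].T@np.array([(u-pic["cx"])/pic["fx"],(v-pic["cy"])/pic["fy"],1]);return o+d*(z-o[2])/d[2]
def save(pic,name,crop=None,s=1):
    im=np.array(pic["color"])[:,:,::-1]
    if crop: im=im[crop[1]:crop[3],crop[0]:crop[2]]
    cv2.imwrite("pics/"+name,cv2.resize(im,None,fx=s,fy=s,interpolation=cv2.INTER_CUBIC))
E
cat > a.py <<'E'
from h import *
s=ctrl.get_state();print(s["eef_pos"],s["tcp_rot"],s["time"],s["opening"],ctrl.nose_length)
ims=[]
for c in ("top","side"):
    p=ctrl.read_camera(c);ims.append(np.array(p["color"]))
    E=np.array(p["extrinsics"]);print(c,"cam at",(-E[:3,:3].T@E[:3,3]).round(3))
    for t in ("mould","handle_grip","press","ram","crank","crank_grip","cup","caddy","pitcher","tamper"):
        for d in ctrl.look_for(p,t)[:3]:
            q=w(p,d["position"]);print(c,t,round(d["p"],2),q.round(3),px(p,q).round())
    save(p,c+"1.png",s=1.5)
E
python3 a.py
```

```text
[0.19454855 0.64573236 0.25195222] [ 1.45901804e-01  9.89298395e-01 -1.11314044e-03 -3.30858986e-04] 0.0 1.0035825265674538 0.022
top cam at [ 0.457 -0.003  1.449]
top mould 0.78 [0.59  0.159 0.051] [198. 188.]
top mould 0.67 [ 0.407 -0.014  0.037] [250. 246.]
top handle_grip 0.82 [ 0.405 -0.016  0.034] [250. 246.]
top press 0.71 [ 0.638 -0.114  0.01 ] [281. 177.]
top ram 0.75 [0.592 0.162 0.057] [197. 187.]
top ram 0.5 [ 0.385 -0.24   0.032] [319. 254.]
top crank 0.62 [ 0.651 -0.117  0.189] [287. 166.]
top crank_grip 0.77 [ 0.645 -0.111  0.187] [285. 168.]
top caddy 0.59 [ 0.605 -0.262  0.053] [327. 186.]
top pitcher 0.83 [0.718 0.247 0.031] [174. 150.]
top pitcher 0.56 [ 0.632 -0.111  0.011] [280. 179.]
top pitcher 0.16 [ 0.603 -0.263  0.052] [327. 187.]
top tamper 0.51 [0.748 0.124 0.018] [211. 143.]
side cam at [ 1.16  -0.176  1.06 ]
side mould 0.65 [0.596 0.162 0.048] [315. 197.]
side mould 0.6 [ 0.416 -0.012  0.034] [244. 170.]
side handle_grip 0.95 [0.599 0.165 0.058] [317. 196.]
side handle_grip 0.76 [ 0.413 -0.012  0.029] [244. 170.]
side press 0.96 [ 0.676 -0.118  0.162] [231. 227.]
side ram 0.42 [0.713 0.252 0.053] [359. 220.]
side crank 0.75 [ 0.671 -0.116  0.186] [230. 221.]
side crank_grip 0.54 [ 0.67  -0.113  0.192] [231. 220.]
side crank_grip 0.29 [ 0.676 -0.121  0.159] [230. 228.]
side cup 0.79 [ 0.379 -0.232  0.046] [175. 176.]
side caddy 0.8 [ 0.605 -0.261  0.069] [178. 236.]
side caddy 0.33 [ 0.671 -0.113  0.192] [231. 220.]
side pitcher 0.64 [0.717 0.249 0.058] [359. 221.]
side tamper 0.65 [0.767 0.136 0.085] [331. 243.]
side tamper 0.15 [ 0.679 -0.122  0.152] [230. 231.]
```

```bash
cat > b.py <<'E'
from h import *
p=ctrl.read_camera("top");q=ctrl.read_camera("side")
save(p,"top2.png",(140,110,360,275),3.6); save(q,"side2.png",(140,120,400,300),3)
E
python3 b.py
```

```text
(no output)
```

View pics/top2.png

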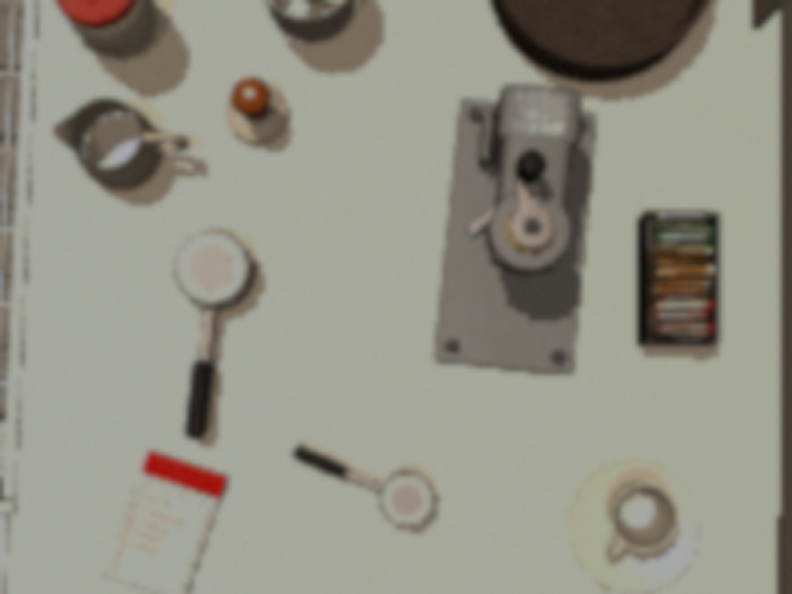

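View pics/side2.png

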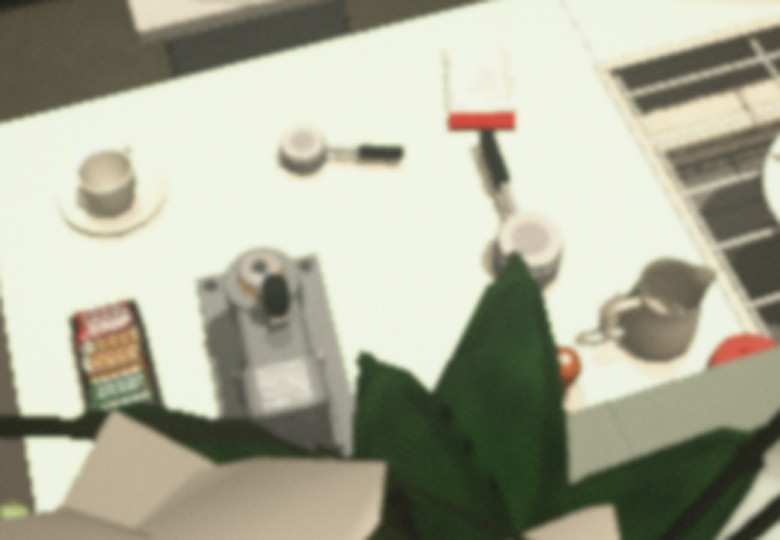

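The larger mould-like thing is at top px (199,184), with its handle centre at (196,221). The smaller look-alike is at (253,248). The description says the larger one, so it is the mould at (199,184). In the crop the knob shows at px (287,156) and the hub at (287,173).

```bash
cat > c.py <<'E'
from h import *
p=ctrl.read_camera("top")
f=lambda u,v,z: at_z(p,140+u/3.6,110+v/3.6,z)
print("fx",p["fx"])
print("lid",f(212,268,.055),"hg",f(200,400,.039))
for c in ((435,360),(573,373),(597,115),(462,98)): print("corner",f(*c,.012).round(4))
print("knob",f(530,165,.233),"hub",f(532,228,.19))
s=ctrl.get_state();T=R.from_quat(s["tcp_rot"]).as_matrix();print(T.round(3))
q=ctrl.read_camera("wrist");E=np.array(q["extrinsics"]);print("wrist cam",-E[:3,:3].T@E[:3,3],E[:3,:3].round(2),q["fx"])
o=-E[:3,:3].T@E[:3,3]; print("cam in tool",T.T@(o-s["eef_pos"]), (T.T@E[:3,:3].T).round(3))
E
python3 c.py
```

```text
fx 429.0584573218671
lid [0.60212585 0.15672352 0.055     ] hg [0.48295825 0.16556322 0.039     ]
corner [ 0.5253 -0.0482  0.012 ]
corner [ 0.516 -0.177  0.012]
corner [ 0.7603 -0.1967  0.012 ]
corner [ 0.7734 -0.0688  0.012 ]
knob [ 0.67196756 -0.11382596  0.233     ] hub [ 0.62721881 -0.12017962  0.19      ]
[[-0.957  0.289 -0.   ]
 [ 0.289  0.957 -0.   ]
 [-0.    -0.    -1.   ]]
wrist cam [0.12042522 0.66919185 0.37399889] [[ 0.29  0.96 -0.  ]
 [ 0.91 -0.27  0.3 ]
 [ 0.29 -0.09 -0.95]] 299.1143197585597
cam in tool [ 0.07783021  0.00047902 -0.1206814 ] [[ 0.001 -0.953 -0.304]
 [ 1.     0.001  0.   ]
 [ 0.    -0.304  0.953]]
```

Call:
send_rows:
  rows: "0 0 -6 -52 -47 0 1;0 0 -12.6 -104 -94 0 1;0 0 -12.6 -156 -141 0 1;0 0 -12.6 -208 -188 0 1;0 0 -12.6 -260 -235 0 1;0 0 -12.6 -312 -282 0 1;0 0 -12.6 -363 -329 0 1;0 0 -12.6 -414 -376 0 1"
  grip_force: 60

```text
time: 2.3
eef_pos: [0.4532, 0.216, 0.2538]
tcp_rot: [0.036, 0.999, 0.0, 0.001]
contact_force: [1.1, 0.9, -0.2]
opening: 0.999
finger_force: 0.0
```

```bash
cat > d.py <<'E'
from h import *
import sys
s=ctrl.get_state();print(s["time"],s["eef_pos"],R.from_quat(s["tcp_rot"]).as_matrix().round(4).tolist())
p=ctrl.read_camera("wrist")
for t in ("mould","handle_grip","press","crank_grip"):
    for d in ctrl.look_for(p,t)[:3]:
        q=w(p,d["position"]);print(t,round(d["p"],2),q.round(3),px(p,q).round())
save(p,"w%s.png"%sys.argv[1],s=1.5)
np.savez("w%s.npz"%sys.argv[1],**{k:np.array(v) for k,v in p.items()})
E
python3 d.py 1
```

```text
2.3 [0.4532166  0.2159547  0.25380606] [[-0.9973, 0.0727, 0.0013], [0.0727, 0.9974, 0.0004], [-0.0013, 0.0005, -1.0]]
mould 0.89 [ 0.404 -0.001  0.027] [ 64. 140.]
mould 0.64 [0.581 0.166 0.04 ] [224. 271.]
handle_grip 0.85 [ 0.407 -0.006  0.026] [ 62. 142.]
handle_grip 0.71 [0.579 0.166 0.042] [224. 271.]
press 0.82 [ 0.589 -0.098  0.01 ] [ 39. 277.]
```

View pics/w1.png

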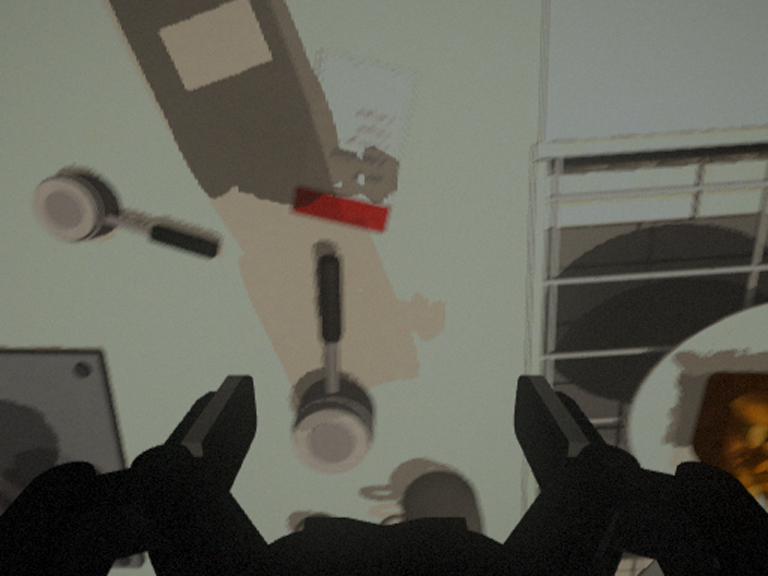

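The wrist view shows the larger mould, lid at (332,441) and grip at (330,298) in the 1.5x picture. The smaller one is at (72,207). The press's front-left corner is at (103,350).

Run:
```python
from h import *
p=dict(np.load("w1.npz"))
f=lambda u,v,z:at_z(p,u/1.5,v/1.5,z).round(4)
print("grip",f(330,298,.039),"ends",f(328,256,.039),f(331,341,.039),"lid",f(332,441,.055),"corner",f(103,350,.012),"edge",f(122,455,.012),"front",f(10,348,.012))
s=ctrl.get_state();print(s["time"],s["eef_pos"])
```

```text
grip [0.4841 0.1711 0.039 ] ends [0.4503 0.1733 0.039 ] [0.5208 0.1679 0.039 ] lid [0.6044 0.1615 0.055 ] corner [ 0.5265 -0.0384  0.012 ] edge [ 0.6363 -0.0492  0.012 ] front [ 0.5187 -0.1197  0.012 ]
2.55 [0.45232504 0.21779619 0.25334257]
```

Call:
send_rows:
  rows: "0 0 0 -18 -24 40 1;0 0 0 -36 -47 80 1;0 0 0 -36 -47 120 1;0 0 0 -36 -47 160 1;0 0 0 -36 -47 195 1;0 0 0 -36 -47 222 1;0 0 0 -36 -47 222 1;0 0 0 -36 -47 222 1"

```text
time: 3.55
eef_pos: [0.4854, 0.1694, 0.0324]
tcp_rot: [0.035, 0.999, 0.0, 0.001]
contact_force: [0.5, -0.4, 1.0]
opening: 1.003
finger_force: 0.0
```

Call:
send_rows:
  rows: "0 0 0 0 0 0 -1;0 0 0 0 0 0 -1;0 0 0 0 0 0 -1;0 0 0 0 0 0 -1;0 0 0 0 0 0 -1;0 0 0 0 0 0 -1;0 0 0 0 0 0 -1;0 0 0 0 0 0 -1"

```text
time: 4.55
eef_pos: [0.4851, 0.1683, 0.0315]
tcp_rot: [0.036, 0.999, 0.0, 0.0]
contact_force: [-0.9, 1.5, 4.1]
opening: 0.2
finger_force: 60.3
```

```bash
python3 d.py 2
```

```text
4.55 [0.48507289 0.16833055 0.03149607] [[-0.9973, 0.0728, 0.0004], [0.0728, 0.9973, 0.0001], [-0.0003, 0.0001, -1.0]]
mould 0.92 [0.435 0.076 0.028] [ 32. 183.]
mould 0.77 [0.479 0.167 0.037] [252. 271.]
handle_grip 0.96 [0.438 0.077 0.026] [ 39. 189.]
```

View pics/w2.png

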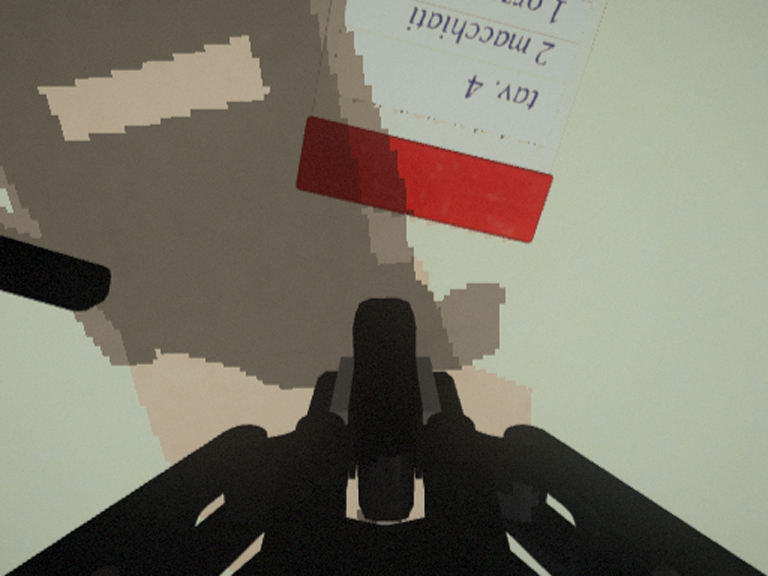

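Call:
send_rows:
  rows: "0 0 0 0 0 -20 -1;0 0 0 0 0 -45 -1;0 0 0 10 -15 -60 -1;0 0 0 30 -50 -60 -1;0 0 0 30 -90 -60 -1;0 0 0 30 -130 -60 -1;0 0 0 30 -170 -60 -1;0 0 0 30 -200 -60 -1"
  grip_force: 110

```text
time: 5.8
eef_pos: [0.4383, -0.0302, 0.0897]
tcp_rot: [0.037, 0.999, 0.0, -0.002]
contact_force: [0.3, -0.2, -3.6]
opening: 0.194
finger_force: 107.5
```

Call:
send_rows:
  rows: "0 0 0 0 -20 0 -1;0 0 0 0 -40 0 -1;0 0 0 0 -55 10 -1;0 0 0 0 -62 25 -1;0 0 0 0 -70 35 -1;0 0 0 0 -75 42 -1;0 0 0 0 -75 42 -1;0 0 0 0 -75 42 -1"

```text
time: 6.8
eef_pos: [0.4353, -0.1037, 0.0496]
tcp_rot: [0.036, 0.999, -0.0, 0.0]
contact_force: [-0.2, 0.4, -3.5]
opening: 0.191
finger_force: 107.5
```

```bash
python3 d.py 3
python3 - <<'E'
from h import *
s=ctrl.get_state();print(s["contact_force"],s["wrist_torque"])
E
```

```text
6.8 [ 0.43529336 -0.10372928  0.04958192] [[-0.9974, 0.0725, 0.0005], [0.0725, 0.9974, -0.0002], [-0.0005, -0.0001, -1.0]]
mould 0.73 [ 0.394 -0.021  0.032] [425. 168.]
mould 0.69 [ 0.43  -0.106  0.058] [250. 275.]
handle_grip 0.97 [ 0.426 -0.104  0.056] [253. 265.]
handle_grip 0.91 [ 0.399 -0.024  0.03 ] [414. 178.]
press 0.63 [ 0.528 -0.055  0.01 ] [338. 357.]
[-0.47566317  0.91779075 -3.28517252] [0.03472688 0.31945633 0.03109199]
```

View pics/w3.png

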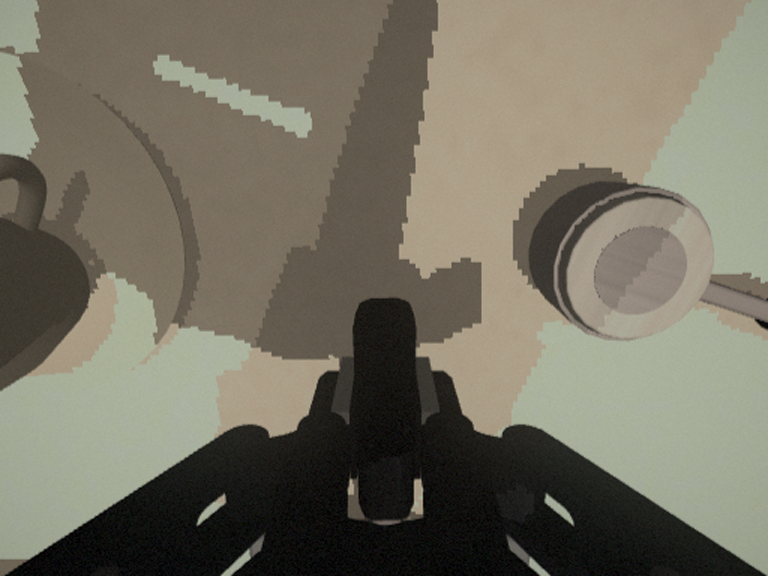

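```bash
cat > e.py <<'E'
from h import *
import sys
p=ctrl.read_camera("top");q=ctrl.read_camera("side")
def cr(p,c,s): return cv2.resize(np.array(p["color"])[c[1]:c[3],c[0]:c[2],::-1],None,fx=s,fy=s,interpolation=cv2.INTER_CUBIC)
a=cr(p,(245,130,325,250),5); b=cr(q,(195,170,275,290),5)
cv2.imwrite("pics/ts%s.png"%sys.argv[1],np.hstack([a,b]))
for n,z in (("top",p),("side",q)): np.savez(n+".npz",**{k:np.array(v) for k,v in z.items()})
E
python3 e.py 1
```

```text
(no output)
```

View pics/ts1.png

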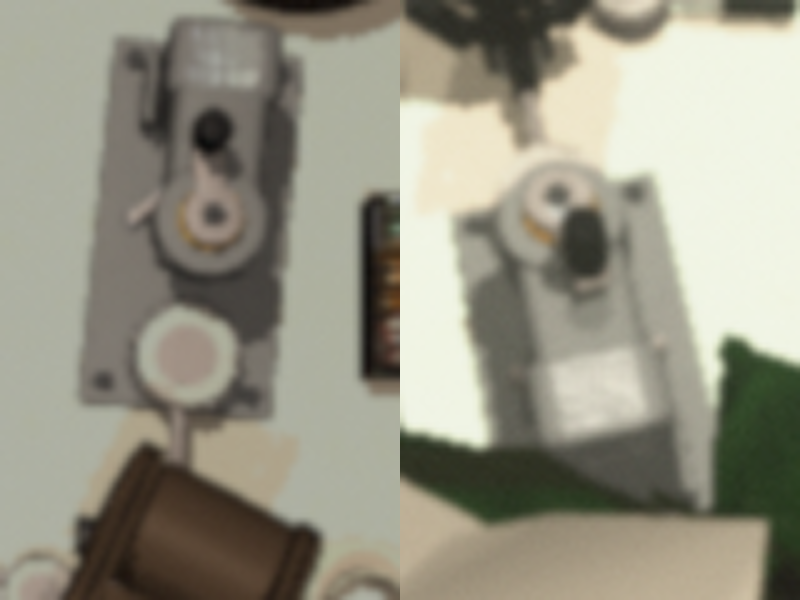

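Left (top camera): the lid is at crop (187,357), the base corners at (80,402) and (272,417), the knob top at (212,128) and the hub at (215,214). The mould hangs just in front of the ram.

Run:
```python
from h import *
p=dict(np.load("top.npz"))
f=lambda u,v,z:at_z(p,245+(u-2)/5,130+(v-2)/5,z)[:2]
lid=f(187,357,.073); s=ctrl.get_state();T=R.from_quat(s["tcp_rot"]).as_matrix()
exp=s["eef_pos"][:2]-.12*T[:2,0]
print("lid",lid,"expected",exp)
cs=np.array([f(*c,.012) for c in ((80,402),(272,417),(302,55),(112,37))]);print(cs)
ref=np.array([[-.11,.065],[-.11,-.065],[.14,-.065],[.14,.065]])
# rigid fit
a,b=ref-ref.mean(0),cs-cs.mean(0);H=(a[:,0]*b[:,1]-a[:,1]*b[:,0]).sum();C=(a*b).sum();y=np.arctan2(H,C)
Rm=np.array([[np.cos(y),-np.sin(y)],[np.sin(y),np.cos(y)]]);o=cs.mean(0)-Rm@ref.mean(0)
print("yaw",y,"O",o,"res",(cs-(ref@Rm.T+o)).round(4).tolist())
scr=(f(103,380,.012)+f(247,397,.012))/2
for n,q in (("screws",scr),("hub",f(215,214,.19)),("lid",lid),("exp",exp),("knob",f(212,128,.233))): print(n,q,Rm.T@(q-o))
```

```text
lid [ 0.55289037 -0.11381124] expected [ 0.55479093 -0.11247311]
[[ 0.52529745 -0.04743441]
 [ 0.51807492 -0.17645922]
 [ 0.76487902 -0.19385324]
 [ 0.77407282 -0.06423789]]
yaw -0.06772024259485226 O [ 0.63061544 -0.11948116] res [[0.0, -0.0002], [0.0016, 0.0004], [-0.001, -0.0], [-0.0006, -0.0001]]
screws [ 0.535764   -0.11102767] [-0.09520606  0.00201566]
hub [ 0.62999085 -0.11961181] [-0.00061431 -0.00017261]
lid [ 0.55289037 -0.11381124] [-0.07793058  0.00039738]
exp [ 0.55479093 -0.11247311] [-0.07612493  0.00186106]
knob [ 0.67378954 -0.11316042] [0.04264743 0.00922778]
```

Call:
send_rows:
  rows: "0 0 0 0 0 2 -1;0 0 0 0 0 4 -1;0 0 0 0 0 4.5 -1;0 0 0 0 0 4.5 -1;0 0 0 0 0 4.5 -1"

```text
time: 7.78
eef_pos: [0.435, -0.1038, 0.0448]
tcp_rot: [0.036, 0.999, 0.0, -0.0]
contact_force: [-0.4, 1.0, -2.2]
opening: 0.191
finger_force: 107.5
```

Call:
send_rows:
  rows: "0 0 0 0 0 0.6 -1;0 0 0 0 0 1.2 -1;0 0 0 0 0 1.2 -1"

```text
time: 8.15
eef_pos: [0.435, -0.1039, 0.044]
tcp_rot: [0.036, 0.999, -0.0, -0.0]
contact_force: [-3.2, 0.2, 1.4]
opening: 0.191
finger_force: 108.2
```

Call:
send_rows:
  rows: "0 0 0 -10 0 -0.5 -1;0 0 0 -20 0 -0.5 -1;0 0 0 -30 0 -0.5 -1;0 0 0 -40 0 -0.5 -1;0 0 0 -50 0 -0.5 -1;0 0 0 -60 0 -0.5 -1;0 0 0 -65 0 -0.5 -1;0 0 0 -65 0 -0.5 -1"

```text
time: 9.15
eef_pos: [0.5007, -0.1087, 0.0442]
tcp_rot: [0.036, 0.999, -0.0, 0.001]
contact_force: [0.6, 0.4, -2.4]
opening: 0.191
finger_force: 107.8
```

Call:
send_rows:
  rows: "0 0 0 -2 0 0 -1;0 0 0 -4 0 0 -1;0 0 0 -6 0 0 -1;0 0 0 -8 0 0 -1;0 0 0 -8 0 0 -1"
  grip_force: 40

```text
time: 9.78
eef_pos: [0.5081, -0.1092, 0.0441]
tcp_rot: [0.036, 0.999, -0.0, 0.0]
contact_force: [0.0, -0.3, -0.6]
opening: 0.191
finger_force: 107.9
```

Call:
send_rows:
  rows: "0 0 0 -1 0 0 -1;0 0 0 -2 0 0 -1;0 0 0 -3 0 0 -1;0 0 0 -3 0 0 -1"
  grip_force: 40

```text
time: 10.28
eef_pos: [0.5109, -0.1094, 0.0442]
tcp_rot: [0.036, 0.999, -0.0, 0.0]
contact_force: [-1.8, 0.6, -1.0]
opening: 0.192
finger_force: 107.9
```

Call:
send_rows:
  rows: "0 0 0 -1 0 0 -1;0 0 0 -2 0 0 -1;0 0 0 -3 0 0 -1;0 0 0 -3 0 0 -1"

```text
time: 10.78
eef_pos: [0.5112, -0.1092, 0.044]
tcp_rot: [0.036, 0.999, 0.001, -0.004]
contact_force: [-11.1, 0.5, 7.5]
opening: 0.192
finger_force: 109.1
```

Call:
send_rows:
  rows: "0 0 0 1.5 0 0 -1;0 0 0 1.5 0 0 -0.3;0 0 0 1.5 0 0 0;0 0 0 1.5 0 0 0;0 0 0 1.5 0 0 0;0 0 0 1.5 0 0 0;0 0 0 1.5 0 0 0"

```text
time: 11.65
eef_pos: [0.5123, -0.1095, 0.0441]
tcp_rot: [0.036, 0.999, -0.0, 0.0]
contact_force: [-0.5, -0.0, 0.6]
opening: 0.499
finger_force: 0.0
```

```bash
python3 e.py 2
python3 - <<'E'
from h import *
p=ctrl.read_camera("top")
for t in ("mould","crank_grip"):
  for d in ctrl.look_for(p,t)[:3]: print(t,round(d["p"],2),w(p,d["position"]).round(3))
E
```

```text
mould 0.65 [ 0.413 -0.004  0.03 ]
mould 0.6 [ 0.603 -0.115  0.053]
mould 0.19 [ 0.648 -0.114  0.187]
crank_grip 0.51 [ 0.646 -0.114  0.189]
crank_grip 0.39 [ 0.6   -0.112  0.051]
```

View pics/ts2.png

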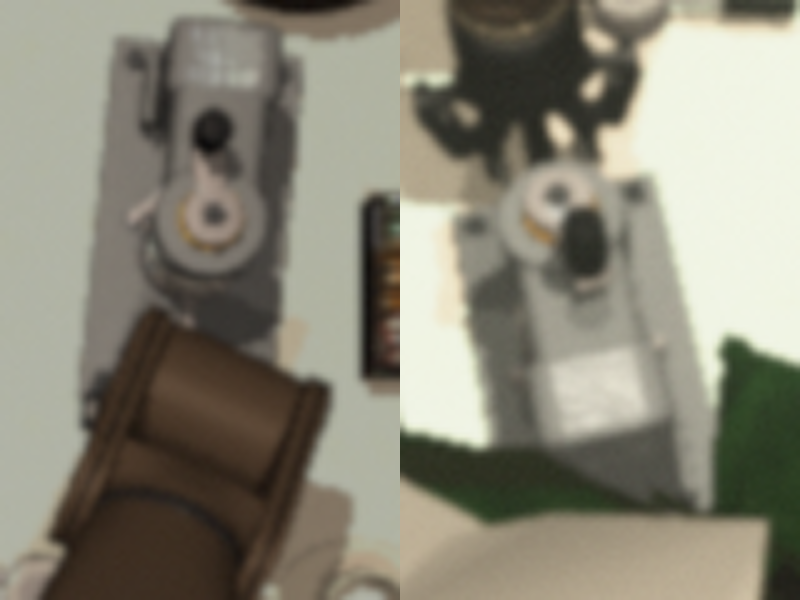

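Call:
send_rows:
  rows: "0 0 0 0 0 -15 0.3;0 0 0 0 0 -50 0.6;0 0 0 0 0 -90 1;0 0 0 0 0 -130 1;0 0 0 0 0 -170 1;0 0 0 0 0 -210 1;0 0 0 0 0 -240 1;0 0 0 0 0 -240 1"

```text
time: 12.9
eef_pos: [0.5135, -0.11, 0.2885]
tcp_rot: [0.036, 0.999, -0.001, 0.004]
contact_force: [0.1, -0.7, 0.4]
opening: 0.998
finger_force: 0.0
```

Call:
send_rows:
  rows: "0 0 0 -30 2 0 1;0 0 0 -60 4 0 1;0 0 0 -90 6 0 1;0 0 0 -120 8 0 1;0 0 0 -145 9 0 1;0 0 0 -164 10 0 1;0 0 0 -164 10 0 1;0 0 0 -164 10 0 1"
  grip_force: 60

```text
time: 13.9
eef_pos: [0.6757, -0.1113, 0.283]
tcp_rot: [0.036, 0.999, 0.0, -0.001]
contact_force: [-0.2, -1.3, 0.5]
opening: 0.997
finger_force: 0.0
```

```bash
python3 d.py 4; python3 e.py 3
```

```text
13.9 [ 0.6756835  -0.11128241  0.28298803] [[-0.9973, 0.0728, -0.0022], [0.0728, 0.9973, 0.0006], [0.0022, 0.0004, -1.0]]
mould 0.94 [ 0.537 -0.111  0.052] [246.  40.]
mould 0.5 [ 0.631 -0.115  0.159] [247. 143.]
handle_grip 0.91 [ 0.535 -0.113  0.05 ] [245.  38.]
press 0.66 [ 0.631 -0.115  0.159] [247. 143.]
```

View pics/w4.png

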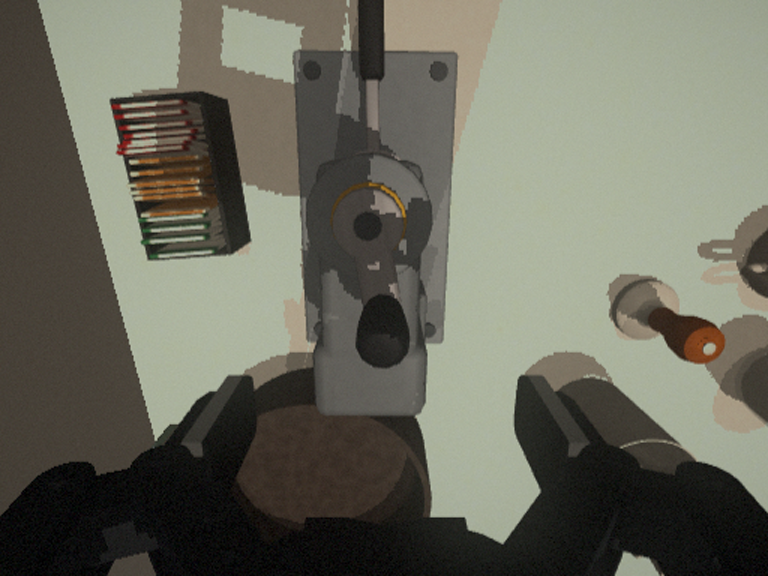

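The hub is at (368,227) and the knob top at (384,340). The mould's handle lies straight along the base's centreline, with the screws at (312,71) and (439,71).

Run:
```python
from h import *
p=dict(np.load("w4.npz"))
f=lambda u,v,z:at_z(p,u/1.5,v/1.5,z)[:2].round(4)
k=f(385,340,.233);h=f(368,227,.186);print("knob",k,"hub",h,k-h,np.hypot(*(k-h)),"screws",f(312,71,.012),f(439,71,.012))
print("corners",f(299,52,.012),f(456,52,.012),"grip end",f(371,78,.051), "neck",f(373,120,.04))
d=k-h;a=np.arctan2(d[0],d[1]);print("angle press",a-.07)
s=ctrl.get_state();T=R.from_quat(s["tcp_rot"]).as_matrix();D=np.append(k,.216)-s["eef_pos"];print(s["eef_pos"],"tool shift",(T.T@D*1000).round(1))
```

```text
knob [ 0.6729 -0.1104] hub [ 0.6332 -0.1158] [0.0397 0.0054] 0.04006557125513133 screws [ 0.5344 -0.1582] [ 0.5416 -0.0579]
corners [ 0.5202 -0.1667] [ 0.529  -0.0441] grip end [ 0.5483 -0.1113] neck [ 0.5757 -0.1124]
angle press 1.3656058430124396
[ 0.67629427 -0.11144427  0.28438753] tool shift [ 3.5  0.8 68.4]
```

Call:
send_rows:
  rows: "0 0 0 1 1 20 1;0 0 0 1 1 40 1;0 0 0 1 1 60 1;0 0 0 1 1 68 1;0 0 0 1 1 68 0;0 0 0 1 1 68 -0.3;0 0 0 1 1 68 -1;0 0 0 1 1 68 -1"
  grip_force: 60

```text
time: 15.25
eef_pos: [0.6761, -0.1113, 0.2177]
tcp_rot: [0.036, 0.999, -0.001, 0.001]
contact_force: [-0.4, -1.8, 2.5]
opening: 0.254
finger_force: 58.8
```

Call:
send_rows:
  rows: "0 0 0 0 0 0 -1;0 0 0 0 0 0 -1;0 0 0 0 0 0 -1;0 0 0 0 0 0 -1"

```text
time: 15.75
eef_pos: [0.6761, -0.1113, 0.2176]
tcp_rot: [0.036, 0.999, -0.001, 0.001]
contact_force: [-1.9, -4.4, 5.4]
opening: 0.252
finger_force: 59.2
```

```bash
cat > f.py <<'E'
import sys,numpy as np
c,n,st=map(float,sys.argv[1:4])   # start angle deg, rows, step
P=lambda a:45*np.array([-np.sin(np.radians(a)),np.cos(np.radians(a))])
print("; ".join("0 0 0 %.1f %.1f 0 -1"%tuple(P(c+st*(i+1))-P(c)) for i in range(int(n))),"-> ",c+n*st)
E
cat > g.py <<'E'
from h import *
import sys
s=ctrl.get_state();T=R.from_quat(s["tcp_rot"]).as_matrix();d=s["eef_pos"]-np.array([.6315,-.1173,.2176]);f=np.array(s["contact_force"])
u=T.T@d; a=np.arctan2(-u[0],u[1]);t=T@np.array([-np.cos(a),-np.sin(a),0]);r=T@np.array([-np.sin(a),np.cos(a),0])
print("angle",np.degrees(a).round(1),"rad mm",1000*np.hypot(u[0],u[1]),"tangential",-f@t,"radial",f@r,"f",f.round(1))
E
python3 f.py 78 8 4; python3 f.py 110 8 5;python3 g.py
```

```text
0 0 0 -0.5 -3.1 0 -1; 0 0 0 -0.9 -6.2 0 -1; 0 0 0 -1.0 -9.4 0 -1; 0 0 0 -0.9 -12.5 0 -1; 0 0 0 -0.5 -15.6 0 -1; 0 0 0 -0.0 -18.7 0 -1; 0 0 0 0.8 -21.8 0 -1; 0 0 0 1.7 -24.7 0 -1 ->  110.0
0 0 0 1.5 -3.6 0 -1; 0 0 0 3.3 -7.1 0 -1; 0 0 0 5.4 -10.4 0 -1; 0 0 0 7.8 -13.5 0 -1; 0 0 0 10.5 -16.4 0 -1; 0 0 0 13.4 -19.1 0 -1; 0 0 0 16.5 -21.5 0 -1; 0 0 0 19.8 -23.6 0 -1 ->  150.0
angle 78.1 rad mm 45.01416571824939 tangential -4.07782350541515 radial -2.4209712326599244 f [-1.9 -4.4  5.4]
```

Call:
send_rows:
  rows: "0 0 0 -0.5 -3.1 0 -1; 0 0 0 -0.9 -6.2 0 -1; 0 0 0 -1.0 -9.4 0 -1; 0 0 0 -0.9 -12.5 0 -1; 0 0 0 -0.5 -15.6 0 -1; 0 0 0 0 -18.7 0 -1; 0 0 0 0.8 -21.8 0 -1; 0 0 0 1.7 -24.7 0 -1"

```text
time: 16.75
eef_pos: [0.6736, -0.1321, 0.2177]
tcp_rot: [0.036, 0.999, 0.003, 0.002]
contact_force: [2.0, 4.5, 4.9]
opening: 0.254
finger_force: 59.3
```

```bash
python3 g.py
```

```text
angle 105.2 rad mm 44.64887639749805 tangential 4.99229149887257 radial 0.4122807291127429 f [2.  4.5 4.9]
```

Call:
send_rows:
  rows: "0 0 0 1.5 -3.6 0 -1; 0 0 0 3.3 -7.1 0 -1; 0 0 0 5.4 -10.4 0 -1; 0 0 0 7.8 -13.5 0 -1; 0 0 0 10.5 -16.4 0 -1; 0 0 0 13.4 -19.1 0 -1; 0 0 0 16.5 -21.5 0 -1; 0 0 0 19.8 -23.6 0 -1"

```text
time: 17.75
eef_pos: [0.6532, -0.1559, 0.2177]
tcp_rot: [0.036, 0.999, 0.001, 0.004]
contact_force: [5.9, -0.4, 2.8]
opening: 0.253
finger_force: 59.1
```

```bash
python3 g.py; for c in 150 190 230 270 310; do python3 f.py $c 8 5;done
```

```text
angle 146.4 rad mm 44.26135899588814 tangential 5.002824363572011 radial 3.231665731294109 f [ 5.9 -0.4  2.8]
0 0 0 3.5 -1.8 0 -1; 0 0 0 7.1 -3.3 0 -1; 0 0 0 10.9 -4.5 0 -1; 0 0 0 14.7 -5.3 0 -1; 0 0 0 18.6 -5.9 0 -1; 0 0 0 22.5 -6.0 0 -1; 0 0 0 26.4 -5.9 0 -1; 0 0 0 30.3 -5.3 0 -1 ->  190.0
0 0 0 3.8 0.8 0 -1; 0 0 0 7.6 2.0 0 -1; 0 0 0 11.2 3.5 0 -1; 0 0 0 14.7 5.3 0 -1; 0 0 0 18.0 7.5 0 -1; 0 0 0 21.1 9.8 0 -1; 0 0 0 24.0 12.5 0 -1; 0 0 0 26.7 15.4 0 -1 ->  230.0
0 0 0 2.4 3.1 0 -1; 0 0 0 4.5 6.4 0 -1; 0 0 0 6.3 9.9 0 -1; 0 0 0 7.8 13.5 0 -1; 0 0 0 9.0 17.3 0 -1; 0 0 0 9.8 21.1 0 -1; 0 0 0 10.4 25.0 0 -1; 0 0 0 10.5 28.9 0 -1 ->  270.0
0 0 0 -0.2 3.9 0 -1; 0 0 0 -0.7 7.8 0 -1; 0 0 0 -1.5 11.6 0 -1; 0 0 0 -2.7 15.4 0 -1; 0 0 0 -4.2 19.0 0 -1; 0 0 0 -6.0 22.5 0 -1; 0 0 0 -8.1 25.8 0 -1; 0 0 0 -10.5 28.9 0 -1 ->  310.0
0 0 0 -2.7 2.9 0 -1; 0 0 0 -5.5 5.5 0 -1; 0 0 0 -8.7 7.9 0 -1; 0 0 0 -12.0 10.0 0 -1; 0 0 0 -15.5 11.9 0 -1; 0 0 0 -19.1 13.4 0 -1; 0 0 0 -22.8 14.5 0 -1; 0 0 0 -26.7 15.4 0 -1 ->  350.0
```

Call:
send_rows:
  rows: "0 0 0 3.5 -1.8 0 -1; 0 0 0 7.1 -3.3 0 -1; 0 0 0 10.9 -4.5 0 -1; 0 0 0 14.7 -5.3 0 -1; 0 0 0 18.6 -5.9 0 -1; 0 0 0 22.5 -6.0 0 -1; 0 0 0 26.4 -5.9 0 -1; 0 0 0 30.3 -5.3 0 -1"

```text
time: 18.75
eef_pos: [0.6224, -0.1607, 0.2178]
tcp_rot: [0.037, 0.999, -0.001, 0.004]
contact_force: [4.6, -4.1, 3.5]
opening: 0.25
finger_force: 59.0
```

```bash
python3 g.py
```

```text
angle -172.3 rad mm 44.33015105868914 tangential 5.410909078946476 radial 3.067637411540494 f [ 4.6 -4.1  3.5]
```

Call:
send_rows:
  rows: "0 0 0 3.8 0.8 0 -1; 0 0 0 7.6 2.0 0 -1; 0 0 0 11.2 3.5 0 -1; 0 0 0 14.7 5.3 0 -1"

```text
time: 19.25
eef_pos: [0.6077, -0.1548, 0.2177]
tcp_rot: [0.037, 0.999, -0.002, 0.003]
contact_force: [3.6, -4.1, 2.5]
opening: 0.252
finger_force: 59.1
```

```bash
python3 g.py; for c in 210 230 250 270 290 310 330 350 370 390; do python3 f.py $c 4 5;done
```

```text
angle -151.8 rad mm 44.475674232003946 tangential 5.319430492800141 radial 1.5437531882576478 f [ 3.6 -4.1  2.5]
0 0 0 3.3 2.1 0 -1; 0 0 0 6.4 4.5 0 -1; 0 0 0 9.3 7.2 0 -1; 0 0 0 12.0 10.0 0 -1 ->  230.0
0 0 0 2.4 3.1 0 -1; 0 0 0 4.5 6.4 0 -1; 0 0 0 6.3 9.9 0 -1; 0 0 0 7.8 13.5 0 -1 ->  250.0
0 0 0 1.2 3.7 0 -1; 0 0 0 2.0 7.6 0 -1; 0 0 0 2.5 11.5 0 -1; 0 0 0 2.7 15.4 0 -1 ->  270.0
0 0 0 -0.2 3.9 0 -1; 0 0 0 -0.7 7.8 0 -1; 0 0 0 -1.5 11.6 0 -1; 0 0 0 -2.7 15.4 0 -1 ->  290.0
0 0 0 -1.5 3.6 0 -1; 0 0 0 -3.3 7.1 0 -1; 0 0 0 -5.4 10.4 0 -1; 0 0 0 -7.8 13.5 0 -1 ->  310.0
0 0 0 -2.7 2.9 0 -1; 0 0 0 -5.5 5.5 0 -1; 0 0 0 -8.7 7.9 0 -1; 0 0 0 -12.0 10.0 0 -1 ->  330.0
0 0 0 -3.5 1.8 0 -1; 0 0 0 -7.1 3.3 0 -1; 0 0 0 -10.9 4.5 0 -1; 0 0 0 -14.7 5.3 0 -1 ->  350.0
0 0 0 -3.9 0.5 0 -1; 0 0 0 -7.8 0.7 0 -1; 0 0 0 -11.7 0.5 0 -1; 0 0 0 -15.6 0.0 0 -1 ->  370.0
0 0 0 -3.8 -0.8 0 -1; 0 0 0 -7.6 -2.0 0 -1; 0 0 0 -11.2 -3.5 0 -1; 0 0 0 -14.7 -5.3 0 -1 ->  390.0
0 0 0 -3.3 -2.1 0 -1; 0 0 0 -6.4 -4.5 0 -1; 0 0 0 -9.3 -7.2 0 -1; 0 0 0 -12.0 -10.0 0 -1 ->  410.0
```

Call:
send_rows:
  rows: "0 0 0 3.3 2.1 0 -1; 0 0 0 6.4 4.5 0 -1; 0 0 0 9.3 7.2 0 -1; 0 0 0 12 10 0 -1"

```text
time: 19.75
eef_pos: [0.5959, -0.1443, 0.2177]
tcp_rot: [0.037, 0.999, -0.002, 0.003]
contact_force: [0.6, -5.4, 4.3]
opening: 0.255
finger_force: 59.1
```

```bash
python3 g.py
```

```text
angle -131.4 rad mm 44.69273360947219 tangential 4.7066498738101 radial 2.7645451884113164 f [ 0.6 -5.4  4.3]
```

Call:
send_rows:
  rows: "0 0 0 2.4 3.1 0 -1; 0 0 0 4.5 6.4 0 -1; 0 0 0 6.3 9.9 0 -1; 0 0 0 7.8 13.5 0 -1"

```text
time: 20.25
eef_pos: [0.5885, -0.1303, 0.2177]
tcp_rot: [0.036, 0.999, -0.002, 0.002]
contact_force: [-0.9, -5.3, 4.4]
opening: 0.251
finger_force: 59.3
```

```bash
python3 g.py
```

```text
angle -111.0 rad mm 44.9054573977904 tangential 4.800599624232239 radial 2.3563837473183535 f [-0.9 -5.3  4.4]
```

Call:
send_rows:
  rows: "0 0 0 1.2 3.7 0 -1; 0 0 0 2 7.6 0 -1; 0 0 0 2.5 11.5 0 -1; 0 0 0 2.7 15.4 0 -1"

```text
time: 20.75
eef_pos: [0.5864, -0.1145, 0.2176]
tcp_rot: [0.036, 0.999, -0.002, 0.001]
contact_force: [-2.4, -4.2, 5.6]
opening: 0.251
finger_force: 59.4
```

```bash
python3 g.py
```

```text
angle -90.6 rad mm 45.17120968942475 tangential 4.382293302338942 radial 2.1168574041388855 f [-2.4 -4.2  5.6]
```

Call:
send_rows:
  rows: "0 0 0 -0.2 3.9 0 -1; 0 0 0 -0.7 7.8 0 -1; 0 0 0 -1.5 11.6 0 -1; 0 0 0 -2.7 15.4 0 -1"

```text
time: 21.25
eef_pos: [0.59, -0.0989, 0.2176]
tcp_rot: [0.036, 0.999, -0.001, 0.0]
contact_force: [-3.7, -4.7, 5.9]
opening: 0.257
finger_force: 59.4
```

```bash
python3 g.py
```

```text
angle -70.3 rad mm 45.409714814799635 tangential 5.772979073080479 radial 1.4737057958188942 f [-3.7 -4.7  5.9]
```

Call:
send_rows:
  rows: "0 0 0 -1.5 3.6 0 -1; 0 0 0 -3.3 7.1 0 -1; 0 0 0 -5.4 10.4 0 -1; 0 0 0 -7.8 13.5 0 -1"

```text
time: 21.75
eef_pos: [0.5987, -0.0857, 0.2176]
tcp_rot: [0.036, 0.999, -0.001, -0.0]
contact_force: [-3.8, -3.9, 7.4]
opening: 0.252
finger_force: 59.4
```

```bash
python3 g.py
```

```text
angle -50.3 rad mm 45.57220215348149 tangential 5.443922784427098 radial 0.015353131867081302 f [-3.8 -3.9  7.4]
```

Call:
send_rows:
  rows: "0 0 0 -2.7 2.9 0 -1; 0 0 0 -5.5 5.5 0 -1; 0 0 0 -8.7 7.9 0 -1; 0 0 0 -12 10 0 -1"

```text
time: 22.25
eef_pos: [0.6112, -0.0764, 0.2176]
tcp_rot: [0.036, 0.999, -0.001, -0.0]
contact_force: [-5.0, -3.2, 7.2]
opening: 0.252
finger_force: 59.5
```

```bash
python3 g.py
```

```text
angle -30.5 rad mm 45.69197461961012 tangential 5.926269057393902 radial -0.5913758262949813 f [-5.  -3.2  7.2]
```

Call:
send_rows:
  rows: "0 0 0 -3.5 1.8 0 -1; 0 0 0 -7.1 3.3 0 -1; 0 0 0 -10.9 4.5 0 -1; 0 0 0 -14.7 5.3 0 -1"

```text
time: 22.75
eef_pos: [0.6252, -0.072, 0.2176]
tcp_rot: [0.036, 0.999, -0.0, -0.002]
contact_force: [-8.4, -1.5, 9.5]
opening: 0.254
finger_force: 59.7
```

```bash
python3 g.py
```

```text
angle -12.0 rad mm 45.71866422345186 tangential 8.561672574930196 radial -0.3243659462784063 f [-8.4 -1.5  9.5]
```

Call:
send_rows:
  rows: "0 0 0 -3.9 0.5 0 -1; 0 0 0 -7.8 0.7 0 -1; 0 0 0 -11.7 0.5 0 -1; 0 0 0 -15.6 0 0 -1"

```text
time: 23.25
eef_pos: [0.6406, -0.0725, 0.2176]
tcp_rot: [0.036, 0.999, 0.0, -0.003]
contact_force: [-8.4, -0.8, 9.0]
opening: 0.255
finger_force: 59.7
```

```bash
python3 g.py
```

```text
angle 7.3 rad mm 45.70497140731435 tangential 8.123708929497532 radial -2.4789538950763803 f [-8.4 -0.8  9. ]
```

Contact came between crank 330° and 348°, about 339°, shown by the step from 5.9 to 8.5 N. The target is therefore about 429°.

Call:
send_rows:
  rows: "0 0 0 -3.8 -0.8 0 -1; 0 0 0 -7.6 -2 0 -1; 0 0 0 -11.2 -3.5 0 -1; 0 0 0 -14.7 -5.3 0 -1"

```text
time: 23.75
eef_pos: [0.6547, -0.078, 0.2176]
tcp_rot: [0.036, 0.999, 0.001, -0.003]
contact_force: [-8.6, 1.6, 9.6]
opening: 0.252
finger_force: 59.8
```

```bash
python3 g.py
```

```text
angle 26.4 rad mm 45.603335766886524 tangential 8.24647407255909 radial -3.0019534458991655 f [-8.6  1.6  9.6]
```

Call:
send_rows:
  rows: "0 0 0 -3.3 -2.1 0 -1; 0 0 0 -6.4 -4.5 0 -1; 0 0 0 -9.3 -7.2 0 -1; 0 0 0 -12 -10 0 -1"

```text
time: 24.25
eef_pos: [0.666, -0.0878, 0.2175]
tcp_rot: [0.036, 0.999, 0.002, -0.003]
contact_force: [-9.8, 4.8, 10.5]
opening: 0.257
finger_force: 59.8
```

```bash
python3 g.py; python3 f.py 410 8 3
```

```text
angle 45.3 rad mm 45.44271040303824 tangential 10.047389515414931 radial -4.363051024886011 f [-9.8  4.8 10.5]
0 0 0 -1.5 -1.8 0 -1; 0 0 0 -2.8 -3.8 0 -1; 0 0 0 -4.1 -5.7 0 -1; 0 0 0 -5.3 -7.8 0 -1; 0 0 0 -6.3 -9.9 0 -1; 0 0 0 -7.3 -12.1 0 -1; 0 0 0 -8.1 -14.3 0 -1; 0 0 0 -8.8 -16.5 0 -1 ->  434.0
```

Call:
send_rows:
  rows: "0 0 0 -1.5 -1.8 0 -1; 0 0 0 -2.8 -3.8 0 -1; 0 0 0 -4.1 -5.7 0 -1; 0 0 0 -5.3 -7.8 0 -1; 0 0 0 -6.3 -9.9 0 -1; 0 0 0 -7.3 -12.1 0 -1; 0 0 0 -8.1 -14.3 0 -1; 0 0 0 -8.8 -16.5 0 -1"

```text
time: 25.25
eef_pos: [0.6745, -0.1033, 0.2175]
tcp_rot: [0.036, 0.999, 0.004, -0.002]
contact_force: [-5.6, 7.6, 8.5]
opening: 0.25
finger_force: 59.7
```

```bash
python3 g.py; python3 -c "
import numpy as np
P=np.array([(.6761,-.1113),(.6736,-.1321),(.6532,-.1559),(.6224,-.1607),(.6077,-.1548),(.5959,-.1443),(.5885,-.1303),(.5864,-.1145),(.59,-.0989),(.5987,-.0857),(.6112,-.0764),(.6252,-.072),(.6406,-.0725),(.6547,-.078),(.666,-.0878)])
x=np.linalg.lstsq(np.c_[2*P,np.ones(len(P))],(P**2).sum(1),rcond=None)[0];print(x[:2],np.sqrt(x[2]+x[0]**2+x[1]**2))
from plant import ctrl
P=np.vstack([P,ctrl.get_state()['eef_pos'][:2]])
d=P-x[:2];print((np.degrees(np.arctan2(d[:,0],d[:,1]))-4.1).round(1))"
```

```text
angle 67.9 rad mm 45.167319809567275 tangential 9.043197529648957 radial -2.9351134760017445 f [-5.6  7.6  8.5]
[ 0.63138846 -0.11657054] 0.0450070535581287
[  79.2  106.1  146.9 -172.6 -152.3 -132.1 -111.9  -91.5  -71.   -50.7
  -30.8  -12.     7.7   27.    46.2   68.8]
```

Call:
send_rows:
  rows: "0 0 0 0.7 2 0 -1;0 0 0 1.2 3.4 0 -1;0 0 0 1.2 3.4 0 -1"

```text
time: 25.62
eef_pos: [0.6744, -0.1032, 0.2176]
tcp_rot: [0.036, 0.999, 0.0, 0.0]
contact_force: [-1.7, -0.4, 6.3]
opening: 0.256
finger_force: 59.4
```

```bash
python3 g.py
```

```text
angle 67.7 rad mm 45.14396212006254 tangential 0.16351653144043127 radial -1.7798321879190722 f [-1.7 -0.4  6.3]
```

Tangential force is now about zero and the crank has stayed where it was. Next I open the gripper and rise.

Call:
send_rows:
  rows: "0 0 0 0 0 0 0;0 0 0 0 0 0 0.5;0 0 0 0 0 0 1;0 0 0 0 0 0 1;0 0 0 0 0 -20 1;0 0 0 0 0 -50 1;0 0 0 0 0 -90 1;0 0 0 0 0 -120 1"

```text
time: 26.62
eef_pos: [0.6747, -0.104, 0.3404]
tcp_rot: [0.036, 0.999, -0.001, 0.002]
contact_force: [0.3, -0.5, 0.1]
opening: 1.001
finger_force: 0.0
```

Call:
send_rows:
  rows: "0 0 0 0 0 -20 1;0 0 0 0 0 -20 1;0 0 0 0 0 -20 1"

```text
time: 27.0
eef_pos: [0.6737, -0.1037, 0.3545]
tcp_rot: [0.036, 0.999, 0.0, -0.001]
contact_force: [0.3, 0.9, -0.9]
opening: 0.998
finger_force: 0.0
```

```bash
python3 d.py 5
```

```text
27.0 [ 0.67374855 -0.10371398  0.35449019] [[-0.9973, 0.0728, -0.0024], [0.0728, 0.9973, 0.0008], [0.0025, 0.0006, -1.0]]
mould 0.91 [ 0.527 -0.113  0.051] [240.  44.]
handle_grip 0.77 [ 0.525 -0.112  0.051] [241.  43.]
crank_grip 0.55 [ 0.65  -0.109  0.182] [248. 158.]
```

View pics/w5.png

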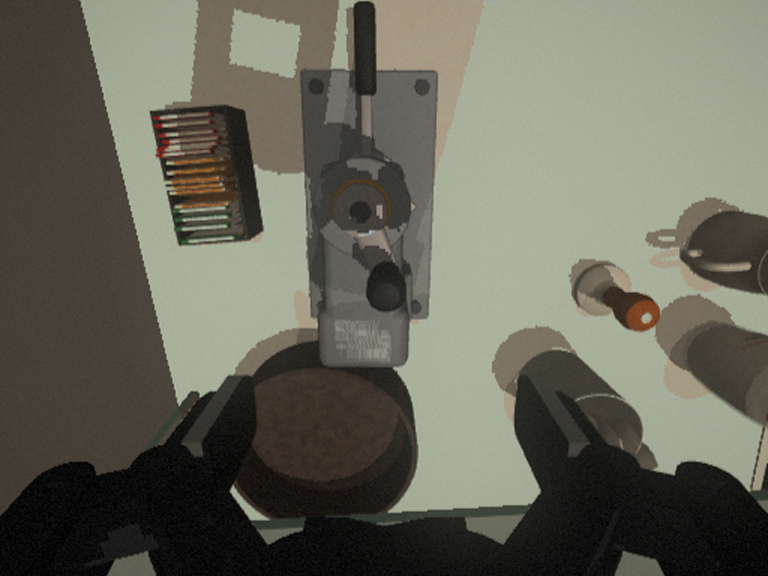

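The mould is clamped with its handle on the centreline at (366,50). The knob rests at (387,286), the gripper is clear, and the other things are where they stood.

```bash
python3 -c "
from plant import ctrl
print(ctrl.sign_off())"
```

```text
the job is handed in; nothing more can be done
None
```

I handed the job in with the mould seated against the V stop and let go, and the plate wound about 80–100° past contact (target 90°); the arm is clear, but no verdict came back and I did not measure the clamping force directly.

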